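# Pack and wedge the carving block tight

## Robot

A 7-joint arm with a two-finger parallel gripper is mounted at the origin on the work surface. World frame = base frame: x ahead of the robot, y to its left, z up, the work surface at z = 0. Lengths are in m, angles in rad, forces in N, time in s.
With the tool pointing down it reaches from about 0.4 to 0.85 m from the base axis. Payload 4.5 kg.
Tool frame: the origin (TCP) lies at the centre of the arm's flange, where the gripper is bolted on; the fingertips stand nose_length ahead of it and the grasp point (between the pads) lies 147 mm ahead of it (nose_length is the distance from the TCP to the fingertips, in m); z points along the fingers, y is the line along which they close (so a half turn about z gives the same grasp; the last joint's range is limited). The gripper opens to 88 mm and grips with 3 to 60 N. Pads are 18 mm wide; open, the fingers measure 123 mm over their backs; the gripper's body (75 mm by 187 mm) begins 45 mm behind the grasp point.
Start: joints at [-1.095, 0.689, -0.195, 1.565, 0.157, 0.902, -0.215], TCP at [0.267, 0.565, 0.405] pointing down, gripper open.
Joint ranges: [-3.01, 3.01], [-0.46, 2.08], [-1.47, 1.51], [0.13, 2.56], [-1, 4.14], [0.04, 2.09], [-2.66, 2.66]. Speed limits (rad/s): [2.57, 2.57, 3.14, 3.14, 3.14, 3.14, 3.14].

## Interface

Orientations are given as a unit quaternion [x, y, z, w].
In Python, from plant import * gives the robot as it stands.
- The arm moves only by the tool play_rows, never from a script. Its argument "rows" is a list that holds one entry, the list of rows, each a list of 6 numbers: the shift along the tool's x, y, z normalised to -1 to 1, where 1 is 0.5 m, then the turn, a rotation vector about the tool's x, y, z normalised to -1 to 1, where 1 is 0.5 rad. A call has 1 to 20 rows; each row is the pose to reach, as a shift and turn from the pose commanded when the call began, along the tool's axes at that moment; what a row does not reach only later rows make up. A row lasts 1/12 s, in which the tool goes at most 41.7 mm and 7.16 degrees, less where a joint would pass 70% of its speed; a pose out of reach is approached as far as the arm can. A call with a number of a shift or a turn outside -1 to 1 is refused whole. A call with a gripper value outside its range is refused whole. "claw" is the closure, from 0 (fully open) to 1 (shut), set as the call begins (left out, the last holds). The fingers move at their own pace and stop on an object; "squeeze" is the grip in N (left out, the last holds). Time passes only in rows, so rows that repeat a pose let the fingers close. It gives the time, the measured TCP pose, the force, the opening and the grip force at its end, in the units of the state.
- get_state(): the state, without advancing time (a new reading comes with each control period).
- snapshot(name): name is "side" or "top" or "wrist"; returns a dict with "pixels" (400x640x3 uint8, blue, green, red), "camera_matrix" (3x3 intrinsics, pixels), "dist_coeffs" ([k1, k2, p1, p2, k3] as OpenCV has them; the pictures are not rectified), "world_to_cam" (4x4, takes a point from world to camera coordinates); the wrist camera has in their place "mount" (4x4, takes a point from camera to tool coordinates, whose origin is the TCP and whose axes are the flange's). Camera axes: x right, y down, z forward; pixel columns grow to the right and rows downward; lengths in m; the calibration is good to about 2 mm. A picture is of the moment at which its call begins: read the wrist's pose just before it. There is no depth.
- finish_job(): hands the job in; it is judged then, once.
The state is a dict: "clock": time; "q": joint angles; "qd": joint speeds; "joint_torque": joint torques, N m; "tool_pos": TCP position; "eef_rot": TCP orientation; "contact_force": force on the tool from outside, world axes, zero at the start; "moment": the same for the moment, N m; "opening": opening from 0.0 (shut) to 1.0 (fully open); "finger_force": force on a finger pad.
Only numpy, scipy, OpenCV 4.12 (cv2) and the standard library are available. Lean on these libraries where they do the work, as an engineer would, in place of code of your own. Each camera call takes 0.05 s, during which the arm holds its last target. There are 200 camera calls.

## Task

The carved block sits loose in its cradle on the bench: stand as many of the flat wooden packing pieces from the slotted stand in the gap between the block and the sloping stop as the gap needs, then push the tapered wedge down between the packing and the stop, its sloping side on the stop, until you feel the whole stack go tight against the back fence. The wedge must bite before it reaches the bed and yet reach well down behind the stop. Finish while still holding the wedge pressed down firmly (about 15 N), and leave the other things on the bench as they are.

Things in the scene. Friction and masses are not known exactly. Their poses are not given: they have to be found in the camera images.
- bed: dark wooden bed board of the cradle, fixed to the bench, 190 (its x) by 250 (its y) by 12 mm thick, its top 12 mm above the bench. Origin on the underside, level with the bench; the board reaches from y = -150 to +100 mm. Along its y axis follow: fence, carved block, gap, stop.
- fence: brown wooden batten fixed on the bed, 150 (x) by 25 (y) by 30 mm high; origin on the bed's top at the middle of the foot of the face that backs the carved block (the batten lies on its -y side)
- panel: loose carved block of pale wood with a rosette and a raised rim, 120 (x) by 110 (y) by 40 mm high, 0.26 kg, lying flat on the bed with its -y side at the fence. Origin at the centre of its underside; the side facing the gap is upright, at y = +55 mm.
- stop: wooden stop block fixed on the bed beyond the gap, 130 mm wide (x), 52 mm high, with two steel bolt heads on top. Its face towards the carved block slopes: it leans away by 0.35 mm (towards +y) for each mm of height, so the gap is wider at the top. Origin on the bed's top at the middle of the foot of the sloping face. The gap at the bed, from block to this line, is 20 to 35 mm.
- stand: dark slotted wooden stand fixed on the bench, 62 (x) by 142 (y) by 30 mm high, with three slots 42 mm apart in y, each 14 (y) by 42 mm (x) with its floor 8 mm above the bench; origin at the centre of its underside
- packer0: loose flat packing piece of waxed pale wood, 36 (x) by 10 (y, its thickness) by 78 mm high, upright in a slot of the stand, 56 mm of it showing. Origin at the centre of its lower end. The three packing pieces are alike; one or two of them are needed.
- packer1: second packing piece, same as packer0
- packer2: third packing piece, same as packer0
- wedge: loose wedge of waxed pale wood standing upright on the bench, 46 mm wide (x), 86 mm high. Its foot is 18 mm thick (y); the -y side is upright; the +y side slopes out by 0.35 mm for each mm of height, the same taper as the stop, up to 52 mm. Origin at the centre of the foot (9 mm from the upright side, 9 mm from the foot of the sloping side).
- wedge_head (a point): top centre of the wedge, 86 mm above its foot and 5 mm towards +y. Grip head: top 34 mm, y = -9 to +22 mm of the foot's centre, best gripped across its 46 mm width. With R mm of gap left at the bed by the packing, the wedge bites with its foot (18 - R)/0.35 mm above the bed; with R above 17 it reaches the bed first, with R below 4 it stands too high.
- chisel: bystander: chisel lying on the bench between cradle and stand, about 200 mm long; origin on the bench under the ferrule
- gouge: bystander: wide chisel lying on the bench, about 220 mm long; origin on the bench under the ferrule
- mallet: bystander: round carver's mallet standing on its head, 84 mm across, 215 mm high; origin at the centre of its underside
- oilstone: bystander: sharpening stone in a wooden holder, 160 by 60 by 32 mm; origin at the centre of its underside
- offcut: bystander: wooden offcut, 70 by 45 by 30 mm; origin at the centre of its underside
- jar: bystander: amber glass jar with a steel cap, 68 mm across, 85 mm high; origin at the centre of its underside
- spindle: bystander: turned wooden spindle standing upright, 48 mm across, 100 mm high; origin at the centre of its underside
There are look-alikes about, which are no part of the job. What is shaped like the packer0 but turquoise is not meant.

How it is judged:
On the way:
1. a packing piece stands on the bed in the gap (((y of packer0 in the frame of panel between 0.055 and 0.1 m and x of packer0 in the frame of panel between -0.05 and 0.05 m and z of packer0 in the frame of panel below 0.012 m and angle between packer0's own z axis and vertical below 0.3 rad) or (y of packer1 in the frame of panel between 0.055 and 0.1 m and x of packer1 in the frame of panel between -0.05 and 0.05 m and z of packer1 in the frame of panel below 0.012 m and angle between packer1's own z axis and vertical below 0.3 rad) or (y of packer2 in the frame of panel between 0.055 and 0.1 m and x of packer2 in the frame of panel between -0.05 and 0.05 m and z of packer2 in the frame of panel below 0.012 m and angle between packer2's own z axis and vertical below 0.3 rad))), for 0.2 s.
At the end, for the whole second after the job is handed in: Fingers hold the wedge (over 3 N): upright within 0.15 rad, foot off the bed and 10 mm or more below the stop's top, within 45 mm of its middle, pressing stop (over 3 N) and a packing piece on the bed (over 2 N); block flat, pressed to the fence by over 2 N; all at rest (contact force between panel and fence above 2 N and contact force between wedge and stop above 3 N and (contact force between wedge and packer0 above 2 N or contact force between wedge and packer1 above 2 N or contact force between wedge and packer2 above 2 N) and contact force between wedge and bed below 0.5 N and contact force between the fingers and wedge above 3 N and z of wedge in the frame of bed between 0.012 and 0.054 m and x of wedge in the frame of stop between -0.045 and 0.045 m and angle between wedge's own z axis and vertical below 0.15 rad and angle between panel's own z axis and vertical below 0.06 rad and linear speed of each of wedge, panel below 0.02 m/s and ((y of packer0 in the frame of panel between 0.055 and 0.1 m and x of packer0 in the frame of panel between -0.05 and 0.05 m and z of packer0 in the frame of panel below 0.012 m and angle between packer0's own z axis and vertical below 0.3 rad) or (y of packer1 in the frame of panel between 0.055 and 0.1 m and x of packer1 in the frame of panel between -0.05 and 0.05 m and z of packer1 in the frame of panel below 0.012 m and angle between packer1's own z axis and vertical below 0.3 rad) or (y of packer2 in the frame of panel between 0.055 and 0.1 m and x of packer2 in the frame of panel between -0.05 and 0.05 m and z of packer2 in the frame of panel below 0.012 m and angle between packer2's own z axis and vertical below 0.3 rad))); the arm keeps its last pose, push and grip.
It fails at once if a bystander is moved by more than 30 mm or the mallet, jar or spindle is tipped (distance of any of chisel, gouge, mallet, oilstone, offcut, jar, spindle from where it was at the start of the episode above 0.03 m or angle between any of mallet, jar, spindle's own z axis and vertical above 0.4 rad).
It fails at once if the carved block is tipped up (angle between panel's own z axis and vertical above 0.15 rad).
It also fails if it takes over 72 s, if anything falls off the work surface, if the arm or the gripper's body presses on something with over 40 N, if the wrist force passes 120 N, or if a joint passes its speed limit or range.

## Working session

There is one attempt and no reset: what is moved stays moved. The work goes in short steps, Python scripts to look and compute and a tool call to move; the robot and the scene stay as the last step left them, time stands still between calls to the robot, and variables do not carry over. Pictures are saved under pics/ and viewed, at most 10 in all, crops included, and the job is handed in when it is done.

Besides the shell and the picture viewer there is one more tool, called after "Request:" in YAML: its name, and indented under it one key for each argument. play_rows: Moves the arm, as the interface text tells. Its arguments: {"type":"object","properties":{"rows":{"type":"array"},"claw":{"type":"number"},"squeeze":{"type":"number"}},"required":["rows"]}

```bash
mkdir -p pics; ls
python3 - <<'E'
from plant import *
import cv2, numpy as np
s=get_state();print({k:np.round(v,3).tolist() for k,v in s.items()})
for n in("side","top"):
    d=snapshot(n);cv2.imwrite(f"pics/{n}0.png",d["pixels"]);np.savez(f"{n}.npz",**{k:np.array(v) for k,v in d.items()})
    print(n,np.round(d["camera_matrix"],1).tolist(),d["dist_coeffs"],np.round(d["world_to_cam"],3).tolist())
d=snapshot("wrist");print(np.round(d["mount"],4).tolist())
E
```

```text
pics
{'clock': 0.0, 'q': [-1.095, 0.69, -0.194, 1.566, 0.157, 0.902, -0.215], 'qd': [-0.001, 0.003, -0.0, 0.001, -0.001, -0.002, 0.001], 'joint_torque': [0.0, -52.756, -1.267, -15.343, -0.053, 0.006, 0.0], 'tool_pos': [0.267, 0.565, 0.404], 'eef_rot': [0.219, 0.976, -0.001, -0.0], 'contact_force': [-0.242, 0.021, 0.675], 'moment': [-0.005, 0.014, 0.013], 'finger_force': 0.0, 'opening': 0.996}
side [[438.5, 0.0, 313.7], [0.0, 438.5, 204.1], [0.0, 0.0, 1.0]] [-0.11724757  0.          0.          0.          0.        ] [[-0.779, -0.627, -0.015, 0.463], [-0.369, 0.477, -0.798, 0.301], [0.507, -0.616, -0.603, 0.959], [0.0, 0.0, 0.0, 1.0]]
top [[370.3, 0.0, 318.1], [0.0, 370.3, 194.3], [0.0, 0.0, 1.0]] [0.02275979 0.         0.         0.         0.        ] [[0.029, -0.999, 0.014, -0.012], [-0.982, -0.031, -0.188, 0.58], [0.189, -0.009, -0.982, 1.05], [0.0, 0.0, 0.0, 1.0]]
[[0.0008, -0.9596, -0.2813, 0.0718], [1.0, 0.0008, -0.0001, 0.0003], [0.0003, -0.2813, 0.9596, 0.0209], [0.0, 0.0, 0.0, 1.0]]
```

View pics/top0.png

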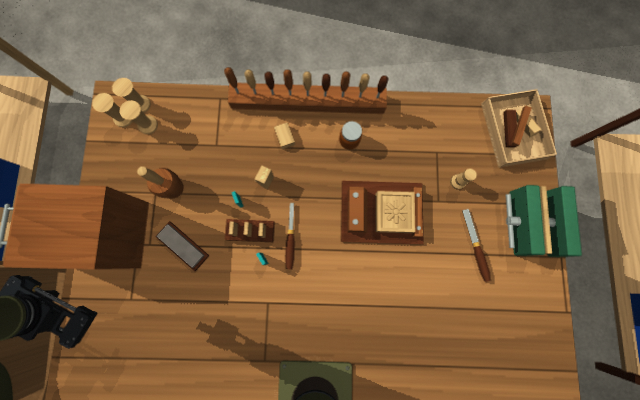

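View pics/side0.png

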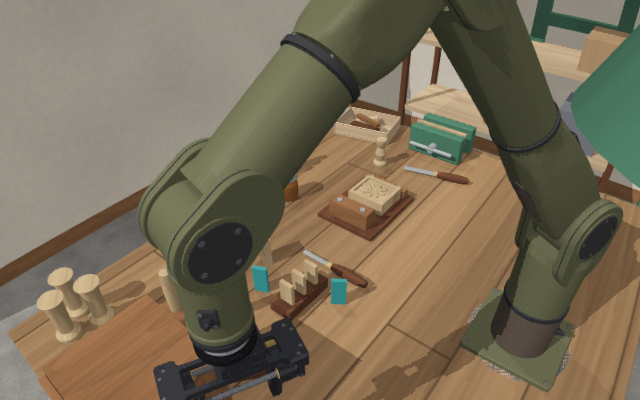

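The top view shows the cradle at (383,212) with the stop on the left (+y), the stand at (250,230) and the wedge probably at (263,175). The offcut is near (285,134), and the turquoise look-alikes are at (237,199) and (262,258). I'll enlarge this area.

Run:
```python
import cv2
i=cv2.imread("pics/top0.png");cv2.imwrite("pics/c1.png",cv2.resize(i[160:270,222:442],None,fx=3.6,fy=3.6,interpolation=cv2.INTER_CUBIC))
```

```text
(no output)
```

View pics/c1.png

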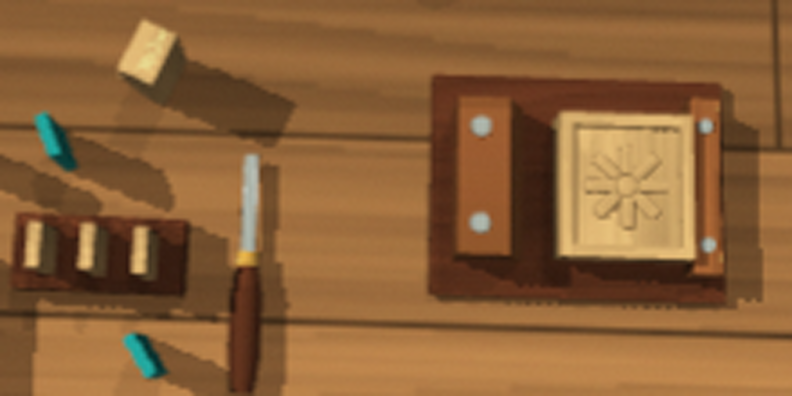

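```bash
cat > h.py <<'E'
import numpy as np, cv2
from scipy.spatial.transform import Rotation as R
def cam(d,state=None):
    K=np.array(d["camera_matrix"]);D=np.array(d["dist_coeffs"])
    if "mount" in d:
        T=np.eye(4);T[:3,:3]=R.from_quat(state["eef_rot"]).as_matrix();T[:3,3]=state["tool_pos"]
        W=np.linalg.inv(T@np.array(d["mount"]))
    else: W=np.array(d["world_to_cam"])
    return K,D,W
def cast(c,px,z):
    K,D,W=c;p=cv2.undistortPoints(np.array(px,float).reshape(-1,1,2),K,D)[:,0]
    Rm=W[:3,:3];o=-Rm.T@W[:3,3];r=np.c_[p,np.ones(len(p))]@Rm
    return o+r*((z-o[2])/r[:,2])[:,None]
def proj(c,P):
    K,D,W=c;return cv2.projectPoints(np.array(P,float).reshape(-1,1,3),cv2.Rodrigues(W[:3,:3])[0],W[:3,3],K,D)[0][:,0]
def shift(s,tgt,yaw=None):
    """tool-axes normalised shift to TCP tgt, and turn so tool y axis has world angle yaw (mod pi), pointing down"""
    Rt=R.from_quat(s["eef_rot"]);t=Rt.as_matrix()
    v=t.T@(np.array(tgt)-s["tool_pos"])/.5
    cur=np.arctan2(t[1,1],t[0,1])
    if yaw is None: yaw=cur
    dy=(yaw-cur+np.pi/2)%np.pi-np.pi/2; y=cur+dy
    Y=np.array([np.cos(y),np.sin(y),0]);Z=np.array([0,0,-1.]);X=np.cross(Y,Z)
    rv=(Rt.inv()*R.from_matrix(np.c_[X,Y,Z])).as_rotvec()/.5
    return np.round(v,4).tolist(),np.round(rv,4).tolist(),"yaw now %.3f"%cur
E
python3 - <<'E'
from h import *
d=dict(np.load("top.npz"));c=cam(d)
f=lambda l,z:np.round(cast(c,np.array(l)/3.6+[222,160],z),3)[:,:2].tolist()
print("panel",f([(556,113),(694,115),(694,260),(558,262)],.052))
print("stop",f([(458,97),(512,97),(512,256),(457,256)],.064))
print("bed",f([(432,76),(722,84),(724,302),(430,294)],.012))
print("pack",f([(34,246),(88,246),(142,250)],.086))
print("stand",f([(17,213),(188,219),(186,294),(14,288)],.03))
print("wedge",f([(147,20),(180,38),(155,85),(118,68)],.086))
print("turq",f([(40,118),(130,340)],.07))
E
```

```text
panel [[0.595, -0.169], [0.597, -0.284], [0.476, -0.282], [0.471, -0.171]]
stop [[0.604, -0.086], [0.605, -0.131], [0.474, -0.131], [0.472, -0.087]]
bed [[0.633, -0.068], [0.634, -0.32], [0.445, -0.317], [0.444, -0.07]]
pack [[0.468, 0.249], [0.469, 0.207], [0.467, 0.164]]
stand [[0.5, 0.277], [0.499, 0.135], [0.437, 0.134], [0.438, 0.275]]
wedge [[0.655, 0.171], [0.641, 0.143], [0.601, 0.161], [0.614, 0.192]]
turq [[0.574, 0.255], [0.398, 0.172]]
```

Run:
```python
from plant import *
from h import *
s=get_state()
try: print("nose",nose_length)
except Exception as e: print(e)
print(shift(s,[.51,.13,.42],0), shift(s,[.51,.13,.42],np.pi-.0001))
d=snapshot("wrist");print(d["camera_matrix"][0],d["dist_coeffs"])
```

```text
nose 0.166
([-0.8109, -0.5784, -0.0309], [-0.0024, 0.0018, 2.2581], 'yaw now 1.129') ([-0.8109, -0.5784, -0.0309], [-0.0024, 0.0018, 2.2583], 'yaw now 1.129')
[331.1972871    0.         316.48216397] [-0.03873873  0.          0.          0.          0.        ]
```

Request:
play_rows:
  rows:
    - [[-0.4,-0.29,-0.03,0,0,0.6],[-0.81,-0.58,-0.03,0,0,1],[-0.81,-0.58,-0.03,0,0,1],[-0.81,-0.58,-0.03,0,0,1],[-0.81,-0.58,-0.03,0,0,1],[-0.81,-0.58,-0.03,0,0,1],[-0.81,-0.58,-0.03,0,0,1],[-0.81,-0.58,-0.03,0,0,1],[-0.81,-0.58,-0.03,0,0,1],[-0.81,-0.58,-0.03,0,0,1],[-0.81,-0.58,-0.03,0,0,1],[-0.81,-0.58,-0.03,0,0,1],[-0.81,-0.58,-0.03,0,0,1]]
  claw: 0

```text
clock: 1.28
tool_pos: [0.513, 0.1203, 0.4198]
eef_rot: [0.46, 0.888, -0.002, 0.003]
contact_force: [-0.2, 0.3, -0.5]
opening: 1.001
finger_force: 0.0
```

Request:
play_rows:
  rows:
    - [[0,0,0,0,0,1],[0,0,0,0,0,1],[0,0,0,0,0,1],[0,0,0,0,0,1],[0,0,0,0,0,1]]

```text
clock: 1.7
tool_pos: [0.5092, 0.1301, 0.4196]
eef_rot: [0.661, 0.75, -0.0, 0.0]
contact_force: [-0.6, -0.4, 0.4]
opening: 0.999
finger_force: 0.0
```

Request:
play_rows:
  rows:
    - [[0,0,0,0,0,0.26],[0,0,0,0,0,0.26],[0,0,0,0,0,0.26],[0,0,0,0,0,0.26],[0,0,0,0,0,0.26]]

```text
clock: 2.12
tool_pos: [0.5093, 0.1297, 0.4197]
eef_rot: [0.706, 0.708, 0.0, -0.0]
contact_force: [0.4, 0.0, 0.6]
opening: 0.999
finger_force: 0.0
```

Run:
```python
from plant import *
from h import *
import pickle
s=get_state();d=snapshot("wrist");pickle.dump((s,d),open("w1.pkl","wb"));cv2.imwrite("pics/w1.png",d["pixels"])
print(s["clock"],np.round(s["tool_pos"],3),np.round(s["q"],2))
```

```text
2.1167 [0.509 0.13  0.42 ] [-0.39  0.54  0.08  1.86 -0.06  0.75 -0.27]
```

View pics/w1.png

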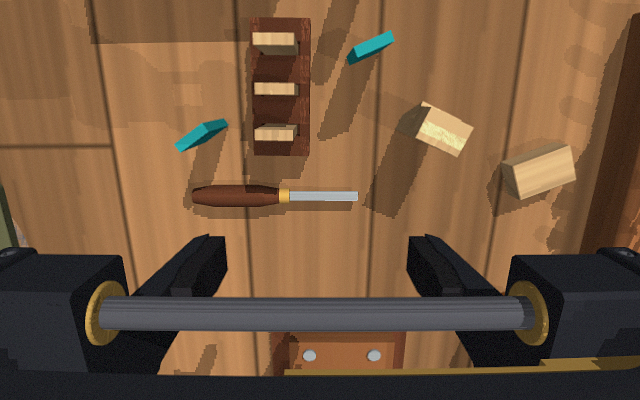

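The wrist view shows three packing pieces in the stand at (275,40), (275,89) and (275,133), with the wedge at (443,130) and the chisel at (275,195). I'll segment these and zoom in on the wedge.

Run:
```python
from h import *
import pickle
s,d=pickle.load(open("w1.pkl","rb"));c=cam(d,s);i=d["pixels"]
cr=lambda a,b,x,y,f:cv2.resize(i[a:b,x:y],None,fx=f,fy=f,interpolation=cv2.INTER_CUBIC)
A=cr(92,167,405,480,7);B=cr(20,155,245,315,525/135)
cv2.imwrite("pics/c2.png",np.hstack([A,cv2.resize(B,(270,525))]))
```

```text
(no output)
```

View pics/c2.png

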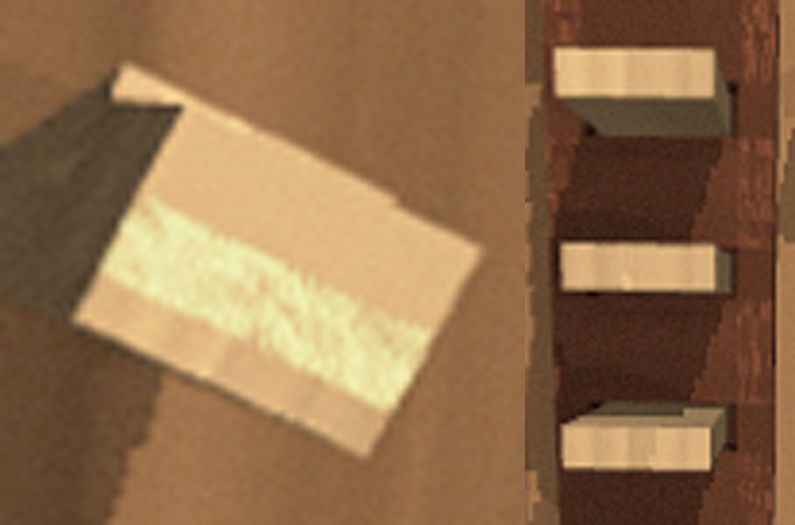

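Run:
```python
from plant import *
from h import *
import pickle
s,d=pickle.load(open("w1.pkl","rb"));c=cam(d,s)
w=cast(c,np.array([(185,103),(482,250),(367,458),(75,322)])/7+[405,92]-.43,.086)
print("wedge",np.round(w,4)[:,:2].tolist(),w.mean(0),"sides",np.linalg.norm(np.diff(w,axis=0),axis=1))
e=(w[1]-w[0]+w[2]-w[3]);print("yaw x axis",np.arctan2(e[1],e[0]), )
for q in ([553,713,47,97],[562,714,243,292],[562,712,422,470]):
    p=(np.array([[q[0],q[2]],[q[1],q[2]],[q[1],q[3]],[q[0],q[3]]])-[525,0])/[3.857,3.889]+[245,20]-.37
    P=cast(c,p,.086);print("pack",P.mean(0).round(4),np.ptp(P,axis=0).round(4))
s=get_state()
print(proj(c,[[.398,.172,.078],[.398,.172,0]]))
print(shift(s,[.500,-.225,.42],0))
```

```text
wedge [[0.6151, 0.1952], [0.6571, 0.1766], [0.6448, 0.1483], [0.6029, 0.1665]] [0.63000908 0.17166019 0.086     ] sides [0.04597417 0.03081833 0.04568103]
yaw x axis -0.41431518873062473
pack [0.4715 0.2524 0.086 ] [0.0365 0.0105 0.    ]
pack [0.4714 0.2102 0.086 ] [0.036 0.011 0.   ]
pack [0.4698 0.169  0.086 ] [0.0368 0.0115 0.    ]
[[200.05079584 130.3936869 ]
 [222.24350555 124.07892588]]
([-0.7093, -0.0194, -0.0007], [-0.0001, -0.0004, 0.0022], 'yaw now 0.001')
```

Request:
play_rows:
  rows:
    - [[-0.35,0.04,0,0,0,0],[-0.71,0.04,0,0,0,0],[-0.71,0.04,0,0,0,0],[-0.71,0.04,0,0,0,0],[-0.71,0.04,0,0,0,0],[-0.71,0.04,0,0,0,0],[-0.71,0.04,0,0,0,0],[-0.71,0.04,0,0,0,0],[-0.71,0.04,0,0,0,0],[-0.71,0.04,0,0,0,0],[-0.71,0.04,0,0,0,0],[-0.71,0.04,0,0,0,0],[-0.71,0.04,0,0,0,0]]

```text
clock: 3.25
tool_pos: [0.5293, -0.2234, 0.4196]
eef_rot: [0.706, 0.708, 0.001, -0.001]
contact_force: [0.4, -0.5, -0.1]
opening: 1.0
finger_force: 0.0
```

Run:
```python
from plant import *
from h import *
import pickle
s=get_state();d=snapshot("wrist");pickle.dump((s,d),open("w2.pkl","wb"))
c=cam(d,s);p=proj(c,[[.61,-.06,.03],[.44,-.24,.03]]).round();print(p)
i=d["pixels"];a=i[30:260,200:440];cv2.imwrite("pics/w2.png",cv2.resize(a,None,fx=2.5,fy=2.5,interpolation=cv2.INTER_CUBIC))
```

```text
[[396.   6.]
 [238. 179.]]
```

View pics/w2.png

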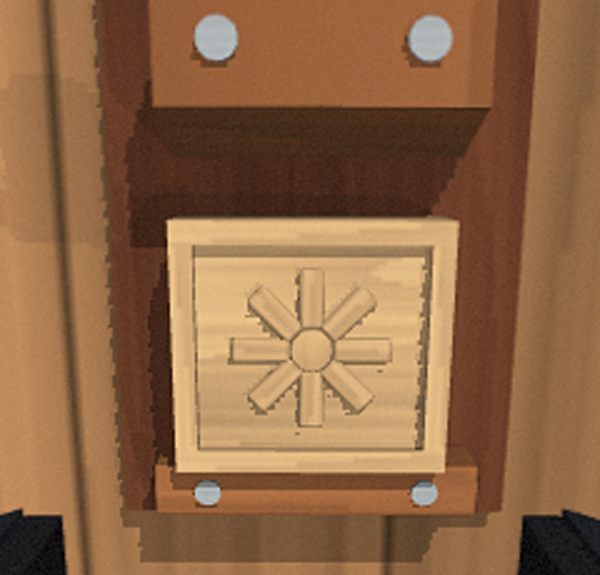

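Run:
```python
from h import *
import pickle
s,d=pickle.load(open("w2.pkl","rb"));c=cam(d,s);print("campos",(-c[2][:3,:3].T@c[2][:3,3]).round(3))
f=lambda n,l,z:print(n,cast(c,np.array(l)/2.5+[200,30]-.3,z).round(4)[:,:2].tolist())
f("stoptop",[(152,106),(491,108)],.064);f("stopfoot",[(180,152),(460,154)],.012)
f("paneltop",[(168,219),(458,221),(444,471),(176,471)],.052);f("panel foot?",[(168,219),(458,221)],.012)
f("fence front/back",[(157,465),(476,466),(157,512),(476,513)],.042)
f("bed",[(122,515),(502,512)],.012)
g=cv2.cvtColor(d["pixels"],cv2.COLOR_BGR2GRAY);
for x in(290,325,360): print(g[70:126,x].tolist())
```

```text
campos [ 0.53  -0.151  0.399]
stoptop [[0.4762, -0.1269], [0.606, -0.1271]]
stopfoot [[0.4796, -0.1427], [0.6051, -0.1431]]
paneltop [[0.479, -0.1699], [0.598, -0.1703], [0.598, -0.2793], [0.4784, -0.2797]]
panel foot? [[0.4732, -0.1721], [0.6058, -0.1725]]
fence front/back [[0.4683, -0.2806], [0.6146, -0.2806], [0.4673, -0.3038], [0.6161, -0.3039]]
bed [[0.4442, -0.3184], [0.6366, -0.3162]]
[112, 108, 90, 47, 50, 48, 51, 47, 47, 52, 47, 50, 51, 54, 53, 56, 54, 54, 47, 53, 47, 42, 49, 54, 49, 49, 51, 55, 49, 52, 51, 52, 50, 49, 53, 56, 50, 51, 48, 47, 49, 48, 47, 47, 52, 47, 61, 118, 171, 193, 190, 193, 192, 194, 195, 182]
[114, 110, 86, 52, 55, 50, 53, 54, 48, 53, 48, 49, 47, 48, 49, 50, 47, 57, 53, 43, 51, 50, 49, 48, 52, 45, 49, 48, 48, 52, 42, 53, 49, 51, 53, 49, 51, 52, 45, 47, 47, 43, 43, 44, 42, 41, 59, 124, 176, 196, 196, 190, 188, 184, 177, 175]
[115, 114, 109, 52, 53, 60, 57, 47, 57, 52, 46, 54, 54, 46, 47, 51, 49, 51, 44, 47, 46, 49, 51, 47, 49, 51, 52, 51, 47, 53, 51, 50, 49, 51, 54, 51, 50, 54, 50, 48, 46, 44, 45, 48, 46, 48, 60, 120, 176, 196, 195, 186, 173, 178, 180, 179]
```

Run:
```python
from plant import *
from h import *
import pickle
s,d=pickle.load(open("w2.pkl","rb"));c=cam(d,s)
im=d["pixels"].astype(float)[80:115,300:350].mean(1).round(0);print(im.astype(int).tolist())
for r in range(84,100,3): print(r,cast(c,[(325,r)],.012)[0][1].round(4),end=' ')
s=get_state();print(shift(s,[.4714,.2102,.33],0))
```

```text
[[27, 44, 68], [26, 43, 69], [27, 45, 70], [26, 43, 69], [26, 43, 68], [27, 45, 71], [27, 46, 73], [26, 45, 71], [26, 44, 69], [27, 45, 71], [28, 46, 72], [26, 44, 69], [25, 42, 68], [28, 42, 71], [27, 41, 72], [27, 41, 71], [28, 41, 71], [28, 42, 72], [26, 41, 71], [28, 42, 72], [26, 41, 71], [27, 41, 72], [27, 41, 72], [27, 41, 72], [27, 41, 71], [28, 42, 72], [27, 41, 72], [26, 40, 69], [24, 36, 64], [24, 36, 63], [25, 37, 64], [24, 37, 64], [24, 36, 64], [24, 37, 64], [24, 36, 63]]
84 -0.1356 87 -0.1388 90 -0.1421 93 -0.1453 96 -0.1485 99 -0.1518 ([0.8673, -0.1138, 0.1805], [-0.0001, -0.0025, 0.0048], 'yaw now 0.002')
```

Request:
play_rows:
  rows:
    - [[0.4,-0.1,0.08,0,0,0],[0.867,-0.114,0.18,0,0,0],[0.867,-0.114,0.18,0,0,0],[0.867,-0.114,0.18,0,0,0],[0.867,-0.114,0.18,0,0,0],[0.867,-0.114,0.18,0,0,0],[0.867,-0.114,0.18,0,0,0],[0.867,-0.114,0.18,0,0,0],[0.867,-0.114,0.18,0,0,0],[0.867,-0.114,0.18,0,0,0],[0.867,-0.114,0.18,0,0,0],[0.867,-0.114,0.18,0,0,0],[0.867,-0.114,0.18,0,0,0],[0.867,-0.114,0.18,0,0,0],[0.867,-0.114,0.18,0,0,0]]
  claw: 0.38
  squeeze: 20

```text
clock: 4.55
tool_pos: [0.4726, 0.2069, 0.3301]
eef_rot: [0.708, 0.706, -0.0, 0.0]
contact_force: [-0.6, 0.6, 0.3]
opening: 0.62
finger_force: 0.0
```

Run:
```python
from plant import *
from h import *
s=get_state();print(s["opening"],s["tool_pos"],shift(s,[.4714,.2102,.219],0))
```

```text
0.6202049194620282 [0.47256114 0.20693874 0.33009953] ([0.0067, -0.0024, 0.2222], [0.001, 0.0015, -0.0054], 'yaw now -0.003')
```

Request:
play_rows:
  rows:
    - [[0,0,0.06,0,0,0],[0,0,0.12,0,0,0],[0,0,0.18,0,0,0],[0,0,0.2,0,0,0],[0,0,0.222,0,0,0],[0,0,0.222,0,0,0],[0,0,0.222,0,0,0]]

```text
clock: 5.13
tool_pos: [0.4729, 0.2078, 0.2193]
eef_rot: [0.708, 0.706, 0.0, 0.0]
contact_force: [-0.6, 0.8, 0.6]
opening: 0.62
finger_force: 0.0
```

Request:
play_rows:
  rows:
    - [[0,0,0,0,0,0],[0,0,0,0,0,0],[0,0,0,0,0,0],[0,0,0,0,0,0],[0,0,0,0,0,0]]
  claw: 1
  squeeze: 20

```text
clock: 5.55
tool_pos: [0.4727, 0.2084, 0.2197]
eef_rot: [0.707, 0.707, 0.001, 0.0]
contact_force: [-0.6, 0.6, 7.7]
opening: 0.407
finger_force: 20.0
```

Request:
play_rows:
  rows:
    - [[0,0,-0.06,0,0,0],[0,0,-0.12,0,0,0],[0,0,-0.18,0,0,0],[0,0,-0.24,0,0,0],[-0.2,0.08,-0.24,0,0,0],[-0.4,0.13,-0.24,0,0,0],[-0.75,0.13,-0.24,0,0,0],[-0.75,0.13,-0.24,0,0,0],[-0.75,0.13,-0.24,0,0,0],[-0.75,0.13,-0.24,0,0,0],[-0.75,0.13,-0.24,0,0,0],[-0.75,0.13,-0.24,0,0,0],[-0.75,0.13,-0.24,0,0,0],[-0.75,0.13,-0.24,0,0,0],[-0.75,0.13,-0.24,0,0,0],[-0.75,0.13,-0.24,0,0,0],[-0.75,0.13,-0.24,0,0,0]]

```text
clock: 6.97
tool_pos: [0.5371, -0.1644, 0.3386]
eef_rot: [0.706, 0.708, 0.001, -0.001]
contact_force: [0.2, -0.8, 0.3]
opening: 0.411
finger_force: 20.0
```

Run:
```python
from plant import *
from h import *
s=get_state();print(s["opening"],s["finger_force"],s["tool_pos"],shift(s,[.5385,-.1635,.235],0))
```

```text
0.41061080391532884 20.000153202563524 [ 0.53706697 -0.16444494  0.33859554] ([0.0015, 0.003, 0.2072], [-0.0012, -0.0041, 0.0041], 'yaw now 0.002')
```

Request:
play_rows:
  rows:
    - [[0.003,0.003,0.07,0,0,0],[0.003,0.003,0.13,0,0,0],[0.003,0.003,0.18,0,0,0],[0.003,0.003,0.2,0,0,0],[0.003,0.003,0.21,0,0,0],[0.003,0.003,0.216,0,0,0],[0.003,0.003,0.22,0,0,0],[0.003,0.003,0.22,0,0,0],[0.003,0.003,0.22,0,0,0]]

```text
clock: 7.72
tool_pos: [0.539, -0.1654, 0.2298]
eef_rot: [0.707, 0.707, 0.001, 0.001]
contact_force: [0.3, -0.0, 0.3]
opening: 0.405
finger_force: 20.0
```

Request:
play_rows:
  rows:
    - [[0,0,0.004,0,0,0],[0,0,0.008,0,0,0],[0,0,0.012,0,0,0],[0,0,0.014,0,0,0],[0,0,0.014,0,0,0],[0,0,0.014,0,0,0]]

```text
clock: 8.22
tool_pos: [0.5386, -0.1656, 0.2232]
eef_rot: [0.708, 0.707, 0.0, 0.001]
contact_force: [-3.2, -0.1, 13.0]
opening: 0.41
finger_force: 20.0
```

Request:
play_rows:
  rows:
    - [[0,0,-0.003,0,0,0],[0,0,-0.003,0,0,0]]

```text
clock: 8.38
tool_pos: [0.5387, -0.1654, 0.2236]
eef_rot: [0.708, 0.707, 0.0, 0.0]
contact_force: [-0.6, 0.2, 0.4]
opening: 0.402
finger_force: 20.0
```

Request:
play_rows:
  rows:
    - [[0,0,0,0,0,0],[0,0,0,0,0,0],[0,0,0,0,0,0],[0,0,0,0,0,0],[0,0,-0.03,0,0,0],[0,0,-0.08,0,0,0],[0,0,-0.14,0,0,0],[0,0,-0.2,0,0,0],[0,0,-0.26,0,0,0],[0,0,-0.3,0,0,0],[-0.1,0,-0.3,0,0,0],[-0.1,0,-0.3,0,0,0],[-0.1,0,-0.3,0,0,0],[-0.1,0,-0.3,0,0,0],[-0.1,0,-0.3,0,0,0]]
  claw: 0.4

```text
clock: 9.63
tool_pos: [0.5384, -0.2141, 0.3726]
eef_rot: [0.707, 0.707, 0.0, -0.001]
contact_force: [-0.1, 0.3, 0.7]
opening: 0.6
finger_force: 0.0
```

Run:
```python
from plant import *
from h import *
import pickle
s=get_state();d=snapshot("wrist");pickle.dump((s,d),open("w3.pkl","wb"))
i=d["pixels"];a=i[10:230,180:460];cv2.imwrite("pics/w3.png",cv2.resize(a,None,fx=2.5,fy=2.5,interpolation=cv2.INTER_CUBIC))
print(s["tool_pos"],s["clock"],shift(s,[.63,.1717,.36],-.414))
```

```text
[ 0.5384284  -0.21412584  0.37256075] 9.6333 ([0.7716, 0.1832, 0.0262], [-0.0031, -0.0028, 0.8282], 'yaw now 0.000')
```

View pics/w3.png

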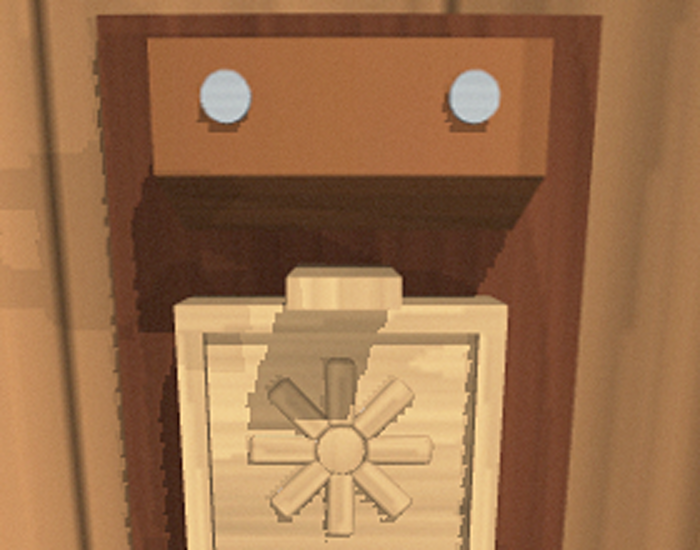

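The packing piece stands upright against the block, its top spanning about (287–402, 278–309) in the crop. Next I'll get the wedge.

Run:
```python
from h import *
import pickle
s,d=pickle.load(open("w3.pkl","rb"));c=cam(d,s)
f=lambda n,l,z:print(n,cast(c,np.array(l)/2.5+[180,10]-.3,z).round(4)[:,:2].tolist())
f("packtop",[(287,280),(402,280),(402,309),(287,309)],.090);f("stoptop",[(154,176),(545,177)],.064)
```

```text
packtop [[0.5218, -0.1592], [0.5575, -0.1592], [0.5576, -0.1681], [0.5216, -0.1681]]
stoptop [[0.4765, -0.127], [0.606, -0.1272]]
```

Request:
play_rows:
  rows:
    - [[0.3,0.07,0.01,0,0,0.3],[0.772,0.183,0.02,0,0,0.828],[0.772,0.183,0.02,0,0,0.828],[0.772,0.183,0.02,0,0,0.828],[0.772,0.183,0.02,0,0,0.828],[0.772,0.183,0.02,0,0,0.828],[0.772,0.183,0.02,0,0,0.828],[0.772,0.183,0.02,0,0,0.828],[0.772,0.183,0.02,0,0,0.828],[0.772,0.183,0.02,0,0,0.828],[0.772,0.183,0.02,0,0,0.828],[0.772,0.183,0.02,0,0,0.828],[0.772,0.183,0.02,0,0,0.828],[0.772,0.183,0.02,0,0,0.828],[0.772,0.183,0.02,0,0,0.828]]
  claw: 0.15

```text
clock: 10.93
tool_pos: [0.6303, 0.1687, 0.3633]
eef_rot: [0.838, 0.545, -0.0, 0.0]
contact_force: [-0.3, 0.1, 0.3]
opening: 0.853
finger_force: 0.0
```

Run:
```python
from plant import *
from h import *
s=get_state()
print(s["tool_pos"],s["opening"],shift(s,[.63,.1717,.217],-.414))
```

```text
[0.63031818 0.16872056 0.36334262] 0.8528975405385948 ([0.0055, -0.003, 0.2927], [0.0002, 0.0019, -0.0073], 'yaw now -0.418')
```

Request:
play_rows:
  rows:
    - [[0.003,-0.001,0.07,0,0,-0.004],[0.003,-0.001,0.14,0,0,-0.004],[0.003,-0.001,0.2,0,0,-0.004],[0.003,-0.001,0.25,0,0,-0.004],[0.003,-0.001,0.28,0,0,-0.004],[0.003,-0.001,0.292,0,0,-0.004],[0.003,-0.001,0.292,0,0,-0.004],[0.003,-0.001,0.292,0,0,-0.004]]

```text
clock: 11.6
tool_pos: [0.631, 0.1715, 0.218]
eef_rot: [0.837, 0.547, 0.0, 0.0]
contact_force: [-0.2, -0.0, -0.2]
opening: 0.85
finger_force: 0.0
```

Request:
play_rows:
  rows:
    - [[0,0,0,0,0,0],[0,0,0,0,0,0],[0,0,0,0,0,0],[0,0,0,0,0,0],[0,0,0,0,0,0],[0,0,0,0,0,0],[0,0,0,0,0,0]]
  claw: 1
  squeeze: 50

```text
clock: 12.18
tool_pos: [0.6307, 0.1723, 0.2178]
eef_rot: [0.837, 0.547, 0.0, 0.0]
contact_force: [-1.3, -0.5, 4.7]
opening: 0.518
finger_force: 50.0
```

Run:
```python
from plant import *
from h import *
s=get_state()
print(s["tool_pos"],s["opening"]*88,s["finger_force"],shift(s,[.539,-.145,.35],0))
```

```text
[0.63070356 0.17231003 0.21780434] 45.5490060360315 50.001351996324956 ([-0.6547, 0.0868, -0.2648], [0.0012, -0.0012, -0.8258], 'yaw now -0.413')
```

Request:
play_rows:
  rows:
    - [[0,0,-0.06,0,0,0],[0,0,-0.13,0,0,0],[0,0,-0.2,0,0,0],[0,0,-0.28,0,0,0],[-0.1,0.01,-0.28,0,0,-0.2],[-0.25,0.03,-0.28,0,0,-0.5],[-0.655,0.087,-0.28,0,0,-0.826],[-0.655,0.087,-0.28,0,0,-0.826],[-0.655,0.087,-0.28,0,0,-0.826],[-0.655,0.087,-0.28,0,0,-0.826],[-0.655,0.087,-0.28,0,0,-0.826],[-0.655,0.087,-0.28,0,0,-0.826],[-0.655,0.087,-0.28,0,0,-0.826],[-0.655,0.087,-0.28,0,0,-0.826],[-0.655,0.087,-0.28,0,0,-0.826],[-0.655,0.087,-0.28,0,0,-0.826],[-0.655,0.087,-0.28,0,0,-0.826],[-0.655,0.087,-0.28,0,0,-0.826]]

```text
clock: 13.68
tool_pos: [0.5394, -0.1436, 0.3571]
eef_rot: [0.706, 0.708, 0.0, -0.0]
contact_force: [-0.6, -0.5, -0.3]
opening: 0.518
finger_force: 50.0
```

Run:
```python
from plant import *
from h import *
s=get_state()
print(s["tool_pos"],s["opening"]*88,s["finger_force"],np.round(s["contact_force"],1),shift(s,[.539,-.1415,.285],0))
```

```text
[ 0.5394102  -0.14363281  0.35709814] 45.6259138877036 49.999912690836936 [-0.6 -0.5 -0.3] ([0.0042, -0.0008, 0.1442], [0.0002, -0.0014, 0.0058], 'yaw now 0.003')
```

Request:
play_rows:
  rows:
    - [[0.006,0,0.02,0,0,0.005],[0.006,0,0.05,0,0,0.005],[0.006,0,0.05,0,0,0.005],[0.006,0,0.05,0,0,0.005],[0.006,0,0.05,0,0,0.005],[0.006,0,0.05,0,0,0.005]]

```text
clock: 14.18
tool_pos: [0.5392, -0.1422, 0.3326]
eef_rot: [0.708, 0.706, 0.0, 0.0]
contact_force: [0.2, -0.6, -1.1]
opening: 0.517
finger_force: 50.0
```

Request:
play_rows:
  rows:
    - [[0.003,0,0.02,0,0,-0.002],[0.003,0,0.05,0,0,-0.002],[0.003,0,0.08,0,0,-0.002],[0.003,0,0.1,0,0,-0.002],[0.003,0,0.12,0,0,-0.002],[0.003,0,0.14,0,0,-0.002],[0.003,0,0.155,0,0,-0.002],[0.003,0,0.155,0,0,-0.002],[0.003,0,0.155,0,0,-0.002]]

```text
clock: 14.93
tool_pos: [0.5389, -0.1408, 0.2544]
eef_rot: [0.708, 0.707, -0.0, -0.0]
contact_force: [-0.6, -0.0, -0.3]
opening: 0.516
finger_force: 50.0
```

Request:
play_rows:
  rows:
    - [[-0.001,0,0.004,0,0,0],[-0.002,0,0.008,0,0,0],[-0.002,0,0.012,0,0,0],[-0.003,0,0.016,0,0,0],[-0.003,0,0.016,0,0,0],[-0.003,0,0.016,0,0,0]]

```text
clock: 15.43
tool_pos: [0.5389, -0.1423, 0.2467]
eef_rot: [0.708, 0.707, 0.0, -0.0]
contact_force: [-0.7, 0.4, -0.1]
opening: 0.513
finger_force: 50.0
```

Request:
play_rows:
  rows:
    - [[-0.001,0,0.004,0,0,0],[-0.002,0,0.008,0,0,0],[-0.003,0,0.01,0,0,0],[-0.003,0,0.012,0,0,0],[-0.003,0,0.012,0,0,0],[-0.003,0,0.012,0,0,0]]

```text
clock: 15.93
tool_pos: [0.5389, -0.1438, 0.2406]
eef_rot: [0.708, 0.707, -0.0, -0.0]
contact_force: [0.7, 0.4, -0.2]
opening: 0.515
finger_force: 50.0
```

Request:
play_rows:
  rows:
    - [[0,0,0.002,0,0,0],[0,0,0.004,0,0,0],[0,0,0.006,0,0,0],[0,0,0.006,0,0,0],[0,0,0.006,0,0,0]]

```text
clock: 16.35
tool_pos: [0.5389, -0.1438, 0.2376]
eef_rot: [0.708, 0.707, -0.0, -0.0]
contact_force: [0.4, -0.2, -0.6]
opening: 0.515
finger_force: 50.0
```

Request:
play_rows:
  rows:
    - [[0,0,0.002,0,0,0],[0,0,0.004,0,0,0],[0,0,0.005,0,0,0],[0,0,0.005,0,0,0],[0,0,0.005,0,0,0]]

```text
clock: 16.77
tool_pos: [0.539, -0.1442, 0.2353]
eef_rot: [0.708, 0.706, -0.0, 0.0]
contact_force: [0.0, -1.2, 0.4]
opening: 0.519
finger_force: 50.0
```

Request:
play_rows:
  rows:
    - [[0,0,0.001,0,0,0],[0,0,0.002,0,0,0],[0,0,0.003,0,0,0],[0,0,0.003,0,0,0],[0,0,0.003,0,0,0]]

```text
clock: 17.18
tool_pos: [0.539, -0.1443, 0.2343]
eef_rot: [0.708, 0.707, -0.0, 0.001]
contact_force: [-0.3, -2.9, 7.5]
opening: 0.513
finger_force: 50.0
```

Request:
play_rows:
  rows:
    - [[0,0,0.001,0,0,0],[0,0,0.002,0,0,0],[0,0,0.002,0,0,0],[0,0,0.002,0,0,0],[0,0,0.002,0,0,0]]

```text
clock: 17.6
tool_pos: [0.539, -0.1443, 0.2343]
eef_rot: [0.708, 0.706, 0.0, 0.001]
contact_force: [-1.4, -2.3, 15.1]
opening: 0.517
finger_force: 50.0
```

Request:
play_rows:
  rows:
    - [[-0.001,0,0,0,0,0],[-0.002,0,0,0,0,0],[-0.002,0,0,0,0,0],[-0.002,0,0,0,0,0]]

```text
clock: 17.93
tool_pos: [0.539, -0.1446, 0.2343]
eef_rot: [0.708, 0.707, 0.0, 0.0]
contact_force: [-3.2, 0.2, 15.9]
opening: 0.515
finger_force: 50.0
```

Request:
play_rows:
  rows:
    - [[-0.002,0,0,0,0,0],[-0.004,0,0,0,0,0],[-0.004,0,0,0,0,0],[-0.004,0,0,0,0,0],[-0.004,0,0,0,0,0],[-0.004,0,0,0,0,0]]

```text
clock: 18.43
tool_pos: [0.5391, -0.145, 0.2343]
eef_rot: [0.707, 0.707, 0.001, -0.001]
contact_force: [-3.1, 3.5, 16.9]
opening: 0.52
finger_force: 50.0
```

Run:
```python
from plant import *
from h import *
import pickle
s=get_state();d=snapshot("wrist");t=snapshot("side");pickle.dump((s,d),open("w4.pkl","wb"))
c=cam(t);p=proj(c,[[.54,-.15,.06]])[0].astype(int);print(p,s["contact_force"],s["moment"])
a=cv2.resize(t["pixels"][p[1]-45:p[1]+45,p[0]-60:p[0]+60],(480,360),interpolation=cv2.INTER_CUBIC)
cv2.imwrite("pics/w4.png",np.vstack([cv2.copyMakeBorder(a[:,:],0,0,0,0,cv2.BORDER_CONSTANT)]))
```

```text
[359 198] [-3.13321863  3.48878498 16.86495654] [ 0.63004187  0.66629761 -0.08073054]
```

View pics/w4.png

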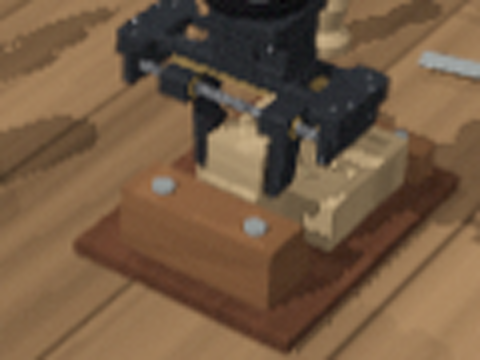

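Request:
play_rows:
  rows:
    - [[0.002,0,0,0,0,0],[0.004,0,0,0,0,0],[0.004,0,0.001,0,0,0],[0.004,0,0.001,0,0,0],[0.004,0,0.001,0,0,0],[0.004,0,0.001,0,0,0],[0.004,0,0.001,0,0,0],[0.004,0,0.001,0,0,0]]

```text
clock: 19.2
tool_pos: [0.539, -0.1446, 0.2342]
eef_rot: [0.708, 0.707, 0.0, 0.0]
contact_force: [-2.3, 0.2, 20.2]
opening: 0.518
finger_force: 50.0
```

Run:
```python
from plant import *
s=get_state();print(s["contact_force"],s["tool_pos"],s["qd"].max() if hasattr(s["qd"],"max") else s["qd"]);print(finish_job())
```

```text
[-2.31732147  0.17083075 20.15240358] [ 0.53896564 -0.14458044  0.23422605] 0.002236743352840507
the job is handed in; nothing more can be done
None
```

I stood one packing piece in the gap, pressed the wedge down beside it until it went tight with its foot about 4 mm above the bed, and handed the job in still holding it at about 20 N (you asked for about 15); no verdict came back, and I had no direct force reading between the block and the fence.

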